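# Advance the tape feeder, then hold the tensioner open

### The arm

A 7-joint arm with a two-finger parallel gripper is mounted at the origin on the work surface; the furniture and walls round the work are solid. World frame = base frame: x ahead of the robot, y to its left, z up, the work surface at z = 0. Lengths are in mm, angles in rad, forces in N, time in s.
With the tool pointing down it reaches from about 400 to 900 mm from the base axis. Payload 5.6 kg.
Tool frame: the origin (TCP) lies midway between the tips of the shut fingers; the grasp point (between the pads) lies 19 mm behind it; z points along the fingers, y is the line along which they close (so a half turn about z gives the same grasp; the last joint's range is limited). The gripper opens to 92 mm and grips with 3 to 60 N. Pads are 20 mm wide; open, the fingers measure 128 mm over their backs; the gripper's body (75 mm by 189 mm) begins 69 mm behind the grasp point.
Start: joints at [1.112, 0.468, -0.012, 1.603, 0.006, 1.071, -0.056], TCP at [262.51, -594.642, 193.592] pointing down, gripper open.
Joint ranges: [-2.53, 2.53], [-0.31, 2.02], [-1.57, 1.55], [0.28, 2.44], [-1.29, 4.43], [0.15, 1.84], [-2.92, 2.92]. Speed limits (rad/s): [2.57, 2.57, 3.14, 3.14, 3.14, 3.14, 3.14].

### API

Orientations are given as a rotation vector (axis times angle).
In Python, from cell import robot, grip, kin, viewer gives the robot as it stands. Calls block until the motion is done:
- robot.movep(position, orientation): joint-space move of the TCP to a pose.
- robot.servo_line(position, feed=150, rotation=None): straight line of the TCP; rotation=None keeps the orientation; feed is the mean speed in mm/s.
- robot.goto_joints(angles): joint-space move.
- grip(opening, newtons=None): opening from 0.0 (shut) to 1.0 (fully open); newtons is the grip in N (None keeps the last); returns when the fingers have stopped.
- robot.hold(seconds).
- kin.ik(position, orientation): joint angles nearest the present ones, or None.
- robot.observe(): the state.
- viewer.read_camera(name): name is "scene" or "side" or "wrist"; returns the picture (400x640x3 uint8, red, green, blue); there is no depth.
- viewer.camera_info(name): a dict with "camera_matrix" (3x3 intrinsics, pixels), "k1" (the pictures are not rectified: a ray, as slopes to the right and down, at radius r is drawn at 1 + k1 r^2 times it, then the intrinsics apply), "R" (3x3) and "t" (3): a world point X has camera coordinates R X + t. Camera axes: x right, y down, z forward; pixel columns grow to the right and rows downward; lengths in mm; the calibration is good to about 2 mm. A picture is of the moment at which its call begins: read the wrist's pose just before it. camera_info takes no time and is no camera call; for the wrist camera it gives the pose at the moment of the call.
A pose or a line that the arm cannot do raises robot.IKError and nothing moves.
- robot.job_done(): hands the job in; it is judged then, once.
Trained networks look in the newest picture that a camera, given by its name, has taken for a name from the list of things; names that differ only in an ending like _2 or _b are one class to them, and where a whole thing is asked for, a point or a joint stands for the part that bears it (a point fixed in the world has none). Each returns a list of dicts, best first, with "confidence" (0 to 1); they miss things now and then, are a little off and sometimes report something else, mostly with a low value. They report only what shows in the picture. A call takes as long as a camera call.
- viewer.silhouettes(name, camera): "mask" (400x640 bool, what is visible of it).
- viewer.pinpoint(name, camera): "at" ([x, y, z] in mm, in the coordinates of the camera as it stood for that picture, good to about 4 mm: a listed point, or the origin of a listed thing).
The state is a dict: "t": time; "joints": joint angles; "joint_velocities": joint speeds; "joint_torque": joint torques, N m; "tcp_pos": TCP position; "tcp_rot": TCP orientation; "contact_force": force on the tool from outside, world axes, zero at the start; "wrist_torque": the same for the moment, N m; "grip_width": opening from 0.0 (shut) to 1.0 (fully open); "grip_force": force on a finger pad.
Only numpy, scipy, OpenCV 4.12 (cv2) and the standard library are available. Lean on these libraries where they do the work, as an engineer would, in place of code of your own. Each camera call takes 0.05 s, during which the arm holds its last target. There are 200 camera calls.

### The job

A new tape is about to be threaded. Swing the feeder's advance lever (yellow knob) all the way to its stop, let go of it and let its spring bring it fully home; then swing the tensioner's arm by its red knob against its spring all the way to its stop and keep holding it there by the knob: the program finishes while still holding the arm at the stop. Leave the loose things around the two units where they are.

Things in the scene. Friction and masses are not known exactly. Their poses are not given: they have to be found in the camera images.
- feeder: Tape feeder, screwed down: dark steel plate 110x120x8 mm with a grey block, a brass sprocket, a tape channel along its back edge, and the advance lever. Origin under the plate's centre, on the bench; x points to the plate's back (tape channel), y to its left, z up. Which of the two units stands left or right varies.
- lever_pivot (a point): Point on the vertical hinge axis of the advance lever, directly above the feeder's origin, 40 mm above the bench.
- lever_knob: Upright yellow knob, round, 20 mm thick, 42 mm tall; origin at its foot's centre, on the advance lever's upper face 40 mm above the bench; z up. It turns freely on its own axis. Nothing near its path is higher than 50 mm. It stands 65 mm from the hinge axis. At rest it lies in direction 225 deg from the pivot in the feeder's frame (0 = its x, counter-clockwise positive); at the stop in direction 176 deg.
- advance_lever (a joint): Angle of the advance lever: 0 rad at rest, growing CLOCKWISE seen from above to 0.85 rad at the stop. Its spring returns it to 0 when let go; holding it at the stop takes about 2.5 N at the knob.
- tensioner: Tape tensioner, screwed down: dark steel plate 110x120x8 mm with a ribbed blue spring barrel, white guide rollers, and the steel tension arm. Origin under the plate's centre, on the bench; x points to the plate's back (the two fixed white rollers), y to its left, z up.
- tension_pivot (a point): Point on the vertical hinge axis of the tension arm, directly above the tensioner's origin, 40 mm above the bench.
- tension_knob: Upright red knob, round, 20 mm thick, 42 mm tall; origin at its foot's centre, on the tension arm's upper face 40 mm above the bench; z up. It turns freely on its own axis. Nothing near its path is higher than 50 mm. It stands 80 mm from the hinge axis. At rest it lies in direction 130 deg from the pivot in the tensioner's frame (0 = its x, counter-clockwise positive); at the stop in direction 190 deg.
- tension_arm (a joint): Angle of the tension arm: 0 rad at rest, growing COUNTER-CLOCKWISE seen from above to 1.05 rad at the stop. Its spring pulls it back to 0 with no catch anywhere; holding it at the stop takes about 5 N at the knob.
- label_box: Bystander, loose, leave it alone: tan cardboard box of labels, 89x70x51 mm, at the back. Origin at the centre of its underside.
- swab_jar: Bystander, loose, leave it alone: blue cup of cotton swabs, 58 mm across, 85 mm tall, left of the work. Origin at the centre of its underside.
- loupe: Bystander, loose, leave it alone: black eye loupe, 39 mm across, 31 mm tall, left of the work. Origin at the centre of its underside.
- gauge_block: Bystander, loose, leave it alone: light grey gauge block, 32x60x14 mm, in front of the work. Origin at the centre of its underside.
- eraser: Bystander, loose, leave it alone: blue and white eraser, 23x49x13 mm, in front of the work. Origin at the centre of its underside.

How it is judged (in metres and radians):
On the way, in this order (a step that is already met when the one before it is completed fails the run):
1. the advance lever is swung to its stop by its knob (value of joint advance_lever above 0.78 rad and contact force between the fingers and lever_knob above 0.5 N), for 0.1 s.
2. the advance lever is let go and back at rest (value of joint advance_lever below 0.07 rad and contact force between the fingers and lever_knob below 0.1 N), for 0.2 s.
3. the tension arm is held at its stop by its knob (value of joint tension_arm above 0.98 rad and contact force between the fingers and tension_knob above 1 N), for 0.3 s.
At the end, for the whole second after the job is handed in: The tension arm is within 0.07 rad (4 deg) of its stop and still, with the gripper's fingers pressing on its red knob with more than 1 N; the advance lever is within 0.07 rad of its rest and not touched (all of step 2 and all of step 3 and velocity of joint tension_arm between -0.1 and 0.1 rad/s); the arm keeps its last pose, push and grip.
It fails at once if the label box is moved more than 3 cm (distance of label_box from where it was at the start of the episode above 0.03 m).
It fails at once if the swab jar is moved more than 3 cm (distance of swab_jar from where it was at the start of the episode above 0.03 m).
It fails at once if the loupe is moved more than 3 cm (distance of loupe from where it was at the start of the episode above 0.03 m).
It fails at once if the gauge block is moved more than 3 cm (distance of gauge_block from where it was at the start of the episode above 0.03 m).
It fails at once if the eraser is moved more than 3 cm (distance of eraser from where it was at the start of the episode above 0.03 m).
It also fails if it takes over 51 s, if anything falls off the work surface, if the arm or the gripper's body presses on something with over 40 N, if the wrist force passes 120 N, or if a joint passes its speed limit or range.

## Working session

There is one attempt and no reset: what is moved stays moved. The work goes in short steps, each a Python script; the robot and the scene stay as the last script left them, time stands still between calls to the robot, and variables do not carry over. Pictures are saved under pics/ and viewed, at most 10 in all, crops included, and the job is handed in when it is done.

```bash
mkdir -p pics; cat > h.py <<'E'
import numpy as np, cv2
from cell import robot, grip, kin, viewer
def find(name,cam):
    ci=viewer.camera_info(cam); R=np.array(ci["R"]);t=np.array(ci["t"])
    return [(round(d["confidence"],2),np.round(R.T@(np.array(d["at"])-t),1)) for d in viewer.pinpoint(name,cam)[:2]]
def snap(cam,fn):
    im=viewer.read_camera(cam); cv2.imwrite("pics/"+fn,im[:,:,::-1])
E
python3 - <<'E'
from h import *
for c in ["scene","side"]:
    snap(c,c+".png")
    for n in ["feeder","lever_pivot","lever_knob","tensioner","tension_pivot","tension_knob","label_box","swab_jar","loupe","gauge_block","eraser"]:
        print(c,n,find(n,c))
s=robot.observe();print(s["t"],s["tcp_rot"],s["contact_force"])
E
```

```text
scene feeder [(0.64, array([ 534.4, -112.2,   -2.3]))]
scene lever_pivot [(0.92, array([ 535. , -110.2,   38.3])), (0.39, array([679.2, 128. ,  -3.9]))]
scene lever_knob [(0.39, array([ 488.1, -151.9,   37.8]))]
scene tensioner [(0.77, array([559. , 201.9,  -3.8])), (0.58, array([ 535.8, -112.7,   40.9]))]
scene tension_pivot []
scene tension_knob [(0.68, array([498.2, 255.5,  39.2]))]
scene label_box [(0.88, array([680.2, 130.3,  -3.6]))]
scene swab_jar [(0.82, array([585.2, 363.6,  -0.8]))]
scene loupe [(0.61, array([422.3, 367.8,  -0.5]))]
scene gauge_block [(0.51, array([366.7,  -9.8,   1. ]))]
scene eraser [(0.7, array([553. , 201.4,  43.2])), (0.62, array([360.9, 143.5,  -4.2]))]
side feeder [(0.71, array([ 538.4, -109.6,   -0.9]))]
side lever_pivot [(0.85, array([ 538.1, -114.8,   41.3])), (0.49, array([5.604e+02, 1.997e+02, 4.000e-01]))]
side lever_knob [(0.55, array([ 488.2, -150.7,   38.7]))]
side tensioner [(0.8, array([557.6, 202.5,  -2.2])), (0.18, array([ 533.9, -114.7,   42.6]))]
side tension_pivot [(0.93, array([557.6, 203.5,  37.1]))]
side tension_knob [(0.55, array([498.5, 252.6,  42.8])), (0.41, array([368.4, -12. ,  -4.3]))]
side label_box [(0.64, array([686.4, 126.3,   0.9]))]
side swab_jar [(0.64, array([593.3, 371.5,   1.8]))]
side loupe [(0.71, array([426.3, 371.1,   1.2]))]
side gauge_block [(0.86, array([369.8, -13.5,  -5. ]))]
side eraser [(0.41, array([367.7, 154. ,  -3.7]))]
1.2 [3.07395716e+00 6.48343683e-01 2.32267486e-05] [ 0.34188255  0.90983033 -0.31268728]
```

View pics/scene.png

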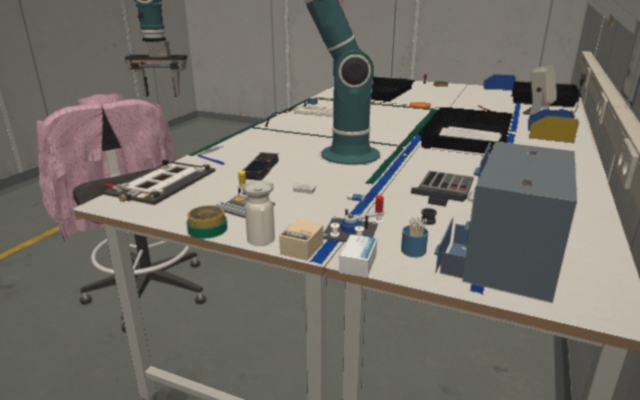

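View pics/side.png

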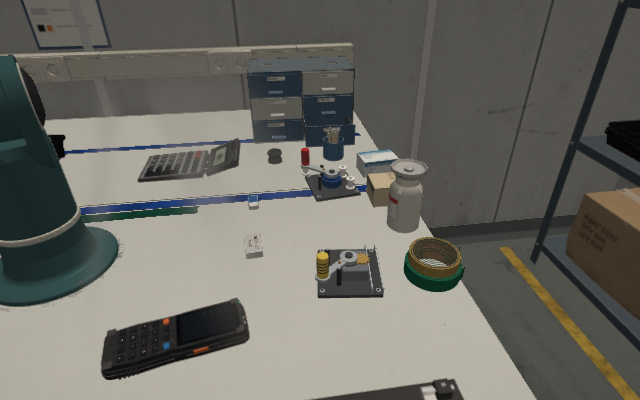

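The side view shows the yellow knob at about (322,265) and the red knob at (305,157). Both match the network positions. Next I'll check close up with the wrist camera.

```bash
cat >> h.py <<'E'
from scipy.spatial.transform import Rotation as Ro
def rot(deg): return (Ro.from_euler('z',deg,degrees=True)*Ro.from_euler('x',180,degrees=True)).as_rotvec()
E
python3 - <<'E'
from h import *
robot.movep([490,-145,230],rot(39))
print(robot.observe()["t"])
snap("wrist","w1.png")
for n in ["feeder","lever_pivot","lever_knob"]: print(n,find(n,"wrist"))
s=robot.observe();print(s["t"],s["tcp_pos"],s["contact_force"])
E
```

```text
3.0333
feeder [(0.63, array([ 532.4, -107.2,   -1.6]))]
lever_pivot [(0.62, array([ 533.3, -111.1,   41.1]))]
lever_knob [(0.78, array([ 488.2, -148.6,   33.5]))]
3.2333 [ 489.83912072 -145.85269837  229.83827127] [ 1.03446013 -0.14530421 -0.47730507]
```

View pics/w1.png

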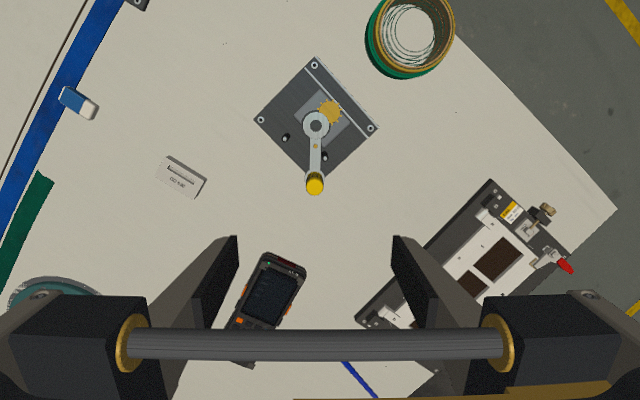

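The wrist view shows the hub at (316,126), the knob top at (315,183), and the plate screws at (315,65), (373,127) and (261,119). I'll turn these pixels into positions.

```bash
cat >> h.py <<'E'
def ray(cam,uv,z):
    ci=viewer.camera_info(cam);R=np.array(ci["R"]);t=np.array(ci["t"])
    p=cv2.undistortPoints(np.array([[uv]],float),np.array(ci["camera_matrix"]),np.array([ci["k1"],0,0,0.]))[0,0]
    c=-R.T@t; d=R.T@np.array([p[0],p[1],1]); return np.round((c+d*(z-c[2])/d[2])[:2],1)
E
python3 - <<'E'
from h import *
for uv,z in [((316,126),44),((315,183),82),((315,65),10),((373,127),10),((261,119),10)]: print(uv,ray("wrist",uv,z))
E
```

```text
(316, 126) [ 536.6 -109.4]
(315, 183) [ 489.8 -145.7]
(315, 65) [591.  -64.1]
(373, 127) [ 579.9 -168.6]
(261, 119) [497.8 -51. ]
```

```bash
cat >> h.py <<'E'
def arc(P,r,ph,z,feed=60,da=0):
    a=np.radians(ph); robot.servo_line([P[0]+r*np.cos(a),P[1]+r*np.sin(a),z],feed=feed,rotation=rot(ph-180+da))
def stat(ph):
    s=robot.observe(); a=np.radians(ph); f=s["contact_force"]
    print(ph,round(s["t"],2),np.round(s["tcp_pos"],1),"F",np.round(f,1),"tan",round(float(-f[0]*np.sin(a)+f[1]*np.cos(a)),1),"w",round(s["grip_width"]*92,1),"gf",np.round(s["grip_force"],1),flush=True)
E
python3 - <<'E'
from h import *
P=[537.3,-110];r=65
grip(0.55,12)
arc(P,r,218,120,150); arc(P,r,218,57,80); stat(218)
grip(0,12); stat(218)
for ph in [212,206,200,194,188,182,177,173,171,170]: 
    arc(P,r,ph,57)
    if ph<178 or ph==212: stat(ph)
E
```

```text
218 5.8 [ 486.5 -150.1   57.4] F [ 0.8 -0.1  0.5] tan 0.6 w 50.3 gf 0.0
218 6.39 [ 485.8 -149.7   57.1] F [-2.   1.8  2. ] tan -2.7 w 17.8 gf 12.0
212 6.66 [ 482.5 -144.8   57.2] F [-0.4 -0.8  1.3] tan 0.4 w 17.9 gf 12.0
177 8.24 [ 472.6 -106.9   57.1] F [-0.5 -1.8  3.6] tan 1.9 w 18.2 gf 12.0
173 8.49 [ 472.9 -102.4   57. ] F [-0.1 -1.8  2.7] tan 1.8 w 18.3 gf 12.0
171 8.74 [ 473.3 -100.1   57. ] F [ 0.4 -1.8  3.1] tan 1.7 w 18.1 gf 12.0
170 8.99 [473.5 -98.8  57. ] F [ 0.8 -2.4  1.9] tan 2.2 w 18.2 gf 12.0
```

```bash
python3 - <<'E'
from h import *
P=[537.3,-110];r=65
for ph in [169,168,167,166,165]:
    arc(P,r,ph,57,30); stat(ph)
    s=robot.observe(); f=s["contact_force"]; a=np.radians(ph)
    if -f[0]*np.sin(a)+f[1]*np.cos(a)>5.5: break
robot.hold(0.3); stat(ph)
snap("wrist","w2.png")
E
```

```text
169 9.24 [473.6 -97.8  57. ] F [ 0.5 -3.8  2.8] tan 3.6 w 18.2 gf 12.0
168 9.49 [473.7 -97.5  57. ] F [ 0.1 -6.3  3. ] tan 6.1 w 18.2 gf 12.0
168 9.79 [473.7 -97.5  57. ] F [-0.7 -6.   3.3] tan 6.0 w 18.0 gf 12.0
```

View pics/w2.png

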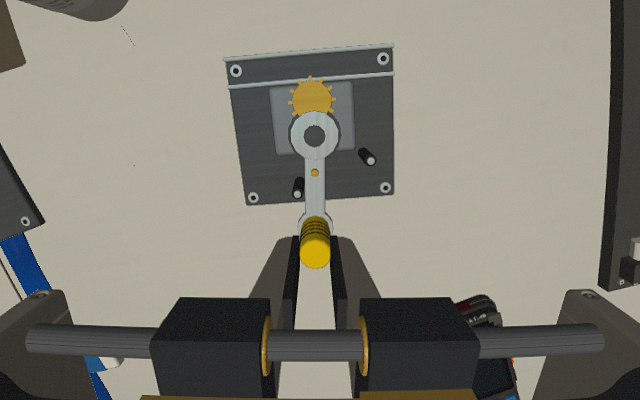

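The knob sits between the pads around (315,248) and the lever is against its stop post, with the tangential force rising to 6 N. Now I'll release it and look at the tensioner.

```bash
python3 - <<'E'
from h import *
P=[537.3,-110];r=65
grip(0.5); stat(168)
arc(P,r,168,150,150); robot.hold(0.4); 
snap("wrist","w3.png"); print(find("lever_knob","wrist"))
robot.movep([490,240,230],rot(-40))
robot.hold(0.2)
snap("wrist","w4.png")
for n in ["tensioner","tension_pivot","tension_knob"]: print(n,find(n,"wrist"))
stat(139)
E
```

```text
168 10.42 [473.5 -96.3  56.8] F [-0.1 -0.6  0.2] tan 0.7 w 46.0 gf 0.9
[(0.8, array([ 488.7, -151. ,   36.2]))]
tensioner [(0.6, array([556.4, 207.4,  -1.3]))]
tension_pivot [(0.65, array([552. , 209.7,  39.7]))]
tension_knob [(0.67, array([498.6, 262.4,  37.7]))]
139 13.38 [490.1 239.6 230. ] F [ 1.1 -0.1 -0.3] tan -0.7 w 45.5 gf 0.0
```

View pics/w3.png

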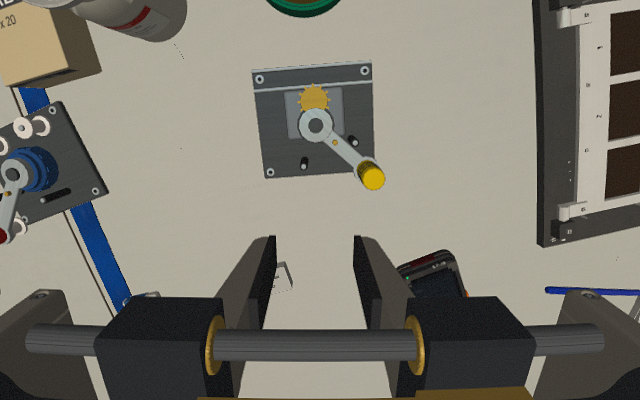

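View pics/w4.png

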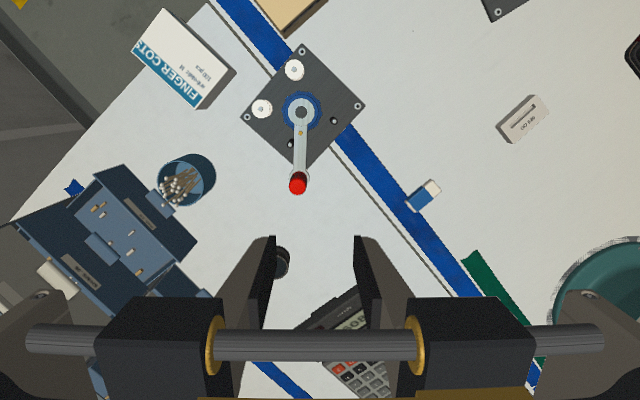

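The lever is back home (knob at (372,177) in w3, against its rest post). In w4 the tensioner's hub is at (301,112), its knob top at (298,185), and its screws at (302,50), (360,106) and (247,117).

```bash
python3 - <<'E'
from h import *
for uv,z in [((301,112),46),((298,184),82),((302,50),10),((360,106),10),((247,117),10),((198,235),60),((152,290),100),((210,190),85)]: print(uv,ray("wrist",uv,z))
E
```

```text
(301, 112) [557.3 205.3]
(298, 184) [500.6 256.6]
(302, 50) [612.  158.6]
(360, 106) [515.4 145.3]
(247, 117) [597.2 263.5]
(198, 235) [528.1 400.5]
(152, 290) [517.7 473. ]
(210, 190) [559.1 335.5]
```

```bash
python3 - <<'E'
from h import *
P=[557,205];r=78
grip(0.55,25)
arc(P,r,138,120,120); arc(P,r,138,57,80); stat(138)
grip(0,25); stat(138)
for ph in [144,150,156,162,168,174,180,186,191,194,196,197,198,199,200,201]: 
    arc(P,r,ph,57,40 if ph<195 else 25)
    if ph>186 or ph in(144,168): stat(ph)
    f=robot.observe()["contact_force"]; a=np.radians(ph)
    if ph>196 and abs(-f[0]*np.sin(a)+f[1]*np.cos(a))>9: break
robot.hold(0.5); stat(ph)
snap("wrist","w5.png")
E
```

```text
138 15.69 [499.4 257.4  57.3] F [ 0.6  0.  -0.2] tan -0.4 w 50.7 gf 0.0
138 16.31 [499.  257.1  57.2] F [-1.1 -1.3  2.1] tan 1.7 w 16.9 gf 25.0
144 16.66 [494.4 251.5  57.2] F [1.5 2.1 0. ] tan -2.6 w 17.0 gf 25.0
168 18.06 [480.4 221.7  57.1] F [-2.2  4.3  4. ] tan -3.8 w 17.5 gf 25.0
191 19.43 [479.2 190.3  56.9] F [-4.1  4.   7.1] tan -4.7 w 17.4 gf 25.0
194 19.68 [479.9 186.3  56.9] F [-5.1  3.   7.9] tan -4.2 w 17.6 gf 25.0
196 19.93 [480.6 183.7  57. ] F [-6.5  3.3  8.1] tan -5.0 w 17.2 gf 25.0
197 20.18 [480.8 182.5  56.9] F [-6.   3.6  8.4] tan -5.2 w 17.7 gf 25.0
198 20.43 [481.2 181.2  56.9] F [-6.2  3.5  7.4] tan -5.2 w 17.6 gf 25.0
199 20.68 [481.6 179.8  56.9] F [-6.4  3.8  8.1] tan -5.7 w 17.5 gf 25.0
200 20.93 [481.9 178.9  56.9] F [-6.5  4.4  8.1] tan -6.4 w 17.3 gf 25.0
201 21.18 [482.  178.7  56.9] F [-7.7  5.6  9.2] tan -8.0 w 17.6 gf 25.0
201 21.68 [482.  178.7  56.9] F [-7.7  6.2  8.1] tan -8.5 w 17.5 gf 25.0
```

View pics/w5.png

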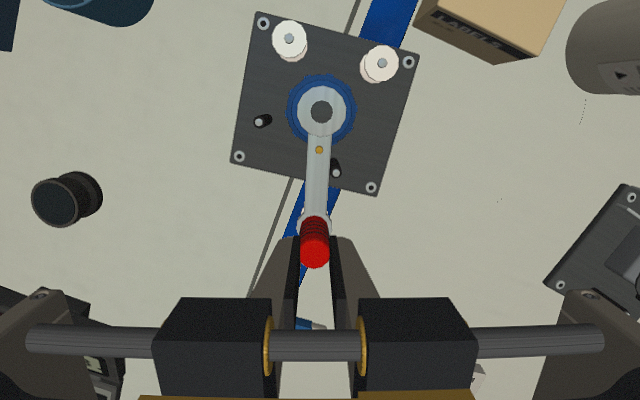

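The red knob is gripped at (314,245) and the arm is against its post at (336,168). The TCP stopped moving while the tangential force rose from 5 to 8.5 N, so the arm is at its stop. Handing in.

```bash
python3 - <<'E'
from h import *
robot.hold(0.3); stat(201)
print(robot.job_done())
E
```

```text
201 22.03 [482.  178.7  56.9] F [-7.8  6.3  8.3] tan -8.7 w 17.5 gf 25.0
the job is handed in; nothing more can be done
None
```

I swung the feeder lever to its stop and released it, its spring brought it home, and I handed the job in at about 22 s with the gripper still holding the tension arm at its stop; the judge's verdict was not shown.

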